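Swing out the prop leg of the amplifier display board

ROBOT

A 6-joint arm with a two-finger parallel gripper is mounted at the origin on the work surface. World frame = base frame: x ahead of the robot, y to its left, z up, the work surface at z = 0. Lengths are in m, angles in rad, forces in N, time in s.
With the tool pointing down it reaches from about 0.425 to 0.95 m from the base axis. Payload 14.7 kg.
Tool frame: the origin (TCP) lies at the very end of the fingers, on their centre line; the grasp point (between the pads) lies 19 mm behind it (arm.hold_point_z is the distance from the TCP to the grasp point, in m); z points along the fingers, y is the line along which they close (so a half turn about z gives the same grasp; the last joint's range is limited). The gripper opens to 85 mm and grips with 20 to 120 N. Pads are 22 mm wide; open, the fingers measure 114 mm over their backs; the gripper's body (76 mm by 85 mm) begins 54 mm behind the grasp point. The pads swing forward as they close: fully open they stand 13 mm farther back than shut.
Start: joints at [1.299, 0.48, 1.596, -0, 1.065, -0.047], TCP at [0.145, 0.634, 0.2] pointing down, gripper open.
Joint ranges: [-2.75, 2.75], [-0.82, 2.05], [0.23, 2.67], [-1.56, 4.7], [0.09, 2.69], [-2.92, 2.92]. Speed limits (rad/s): [1.89, 1.89, 2.39, 3.01, 3.01, 3.01].

INTERFACE

Orientations are given as a unit quaternion [x, y, z, w].
In Python, from rig import arm, vision, ticket gives the robot as it stands. The module is installed in compiled form; this text tells all that it offers.
- The arm moves only by the tool jog_arm, never from a script. Its argument "commands" is one flat list of numbers, 5 for each row, row after row: the closure, from -1 (fully open) to 1 (shut), then the shift along the world's x, y, z in m, then the turn about the world's z in rad. In form: [grip, tx, ty, tz, yaw, grip, tx, ty, tz, yaw, ...]. A call has exactly 8 rows; each row shifts and turns the commanded pose from where the row before left it; what a row does not reach is not made up. A row lasts 1/10 s, in which the tool goes at most 50 mm and 8.59 degrees, less where a joint would pass 70% of its speed; a pose out of reach is approached as far as the arm can. A call with a gripper value outside its range is refused whole. The fingers move at their own pace and stop on an object; "grip_force" is the grip in N (left out, the last holds). Time passes only in rows, so rows that do not move let the fingers close, or fill a call up. It gives the time, the measured TCP pose, the force, the opening and the grip force at its end, in the units of the state.
- arm.state(): the state, without advancing time (a new reading comes with each control period).
- vision.snapshot(name): name is "side" or "top"; returns a dict with "frame" (400x640x3 uint8, red, green, blue), "z_map" (400x640 float32, m along the optical axis (not along the pixel's ray), 0 where there is no reading), "camera_matrix" (3x3 intrinsics, pixels), "world_to_cam" (4x4, takes a point from world to camera coordinates). Camera axes: x right, y up, looking along -z (the intrinsics and any distortion apply to the point x, -y, -z); pixel columns grow to the right and rows downward; lengths in m; the calibration is good to about 2 mm. A picture is of the moment at which its call begins.
- ticket.finish_job(): hands the job in; it is judged then, once.
The state is a dict: "time_s": time; "joints": joint angles; "qd": joint speeds; "effort": joint torques, N m; "tcp_pos": TCP position; "orientation": TCP orientation; "wrist_force": force on the tool from outside, world axes, zero at the start; "torque": the same for the moment, N m; "finger_gap": opening from 0.0 (shut) to 1.0 (fully open); "grip_force": force on a finger pad.
Only numpy, scipy, OpenCV 4.12 (cv2) and the standard library are available. Lean on these libraries where they do the work, as an engineer would, in place of code of your own. Each camera call takes 0.05 s, during which the arm holds its last target. There are 200 camera calls.

TASK

The amplifier kit's display board, the one with the yellow leg, has to be ready for the exhibition: push its yellow prop leg out until it comes up against its stop, square to the board. Keep the board standing about where it is, and leave the neighbouring board with the blue leg alone.

Things in the scene. Friction and masses are not known exactly. Their poses are not given: they have to be found in the camera images.
- yellow_leg (a joint): Opening angle (rad) of the yellow prop leg: 0 folded on the board's back, 1.571 out at its hard stop; starts at 0.35 to 0.7. Stiff hinge: stays where left, 0.5 N at the tip moves it. An upright plate, 8 mm thick, swinging level like a gate, 110 mm long from the hinge line, top at 105 mm; its outer 50 mm is a push tab that rises to 145 mm. 12 mm round post at the free end, 3 mm off the table.
- amp_board: Loose plywood board, 0.7 kg, green circuit in front, yellow leg behind. Panel 160 wide, 8 thick, top at 118 mm; foot 70 deep, 12 high. Origin: centre of underside; z up, x out of the back, y along the panel. Vertical hinge line at x 12, y 0 mm. At angle a the leg points along (x, y) = (sin a, cos a). Push the tab's panel-side face; above 118 mm shut fingers clear the panel.
- light_board: The neighbouring board, to be left alone: the same shape, size, origin and axes as the amplifier board, with a red circuit on its front and a blue leg on its back.
- blue_leg_tip (a point): Top of the free end of the blue leg, 145 mm above the table, 104 mm from its hinge line. The blue leg is of the same make as the yellow one and starts part open too; it is to be left alone.

How it is judged:
By the outcome, as a careful person would: the job done as asked, in the order asked, and still so for the second after the job is handed in, with the robot touching nothing.
It also fails if it takes over 40 s, if anything falls off the work surface, if the arm or the gripper's body presses on something with over 40 N, if the wrist force passes 120 N, or if a joint passes its speed limit or range.

## Working session

There is one attempt and no reset: what is moved stays moved. The work goes in short steps, Python scripts to look and compute and a tool call to move; the robot and the scene stay as the last step left them, time stands still between calls to the robot, and variables do not carry over. Pictures are saved under pics/ and viewed, at most 10 in all, crops included, and the job is handed in when it is done.

Besides the shell and the picture viewer there is one more tool, called after "Emit:" as name(argument=value, ...) on one line, values as JSON. jog_arm: Moves the arm, as the interface text tells. Its arguments: {"type":"object","properties":{"commands":{"type":"array","items":{"type":"number"}},"grip_force":{"type":"number"}},"required":["commands"]}

```bash
mkdir -p pics
cat > h.py <<'E'
import numpy as np, cv2
from rig import arm, vision, ticket
def cloud(n):
    s=vision.snapshot(n); K=np.array(s["camera_matrix"]); T=np.linalg.inv(s["world_to_cam"]); z=s["z_map"]
    v,u=np.mgrid[:400,:640]
    p=np.stack([(u-K[0,2])/K[0,0]*z,-(v-K[1,2])/K[1,1]*z,-z,np.ones_like(z)],-1)@T.T
    return s["frame"],p[...,:3],z>0
E
python3 - <<'E'
from h import *
fs=[]
for n in("side","top"):
    f,p,ok=cloud(n); fs.append(f); h=cv2.cvtColor(f,cv2.COLOR_RGB2HSV)
    for c,lo,hi in(("yellow",20,35),("blue",100,125),("green",45,85),("red",0,8)):
        m=(h[...,0]>=lo)&(h[...,0]<=hi)&(h[...,1]>120)&(h[...,2]>60)&ok
        q=p[m]; v,u=np.nonzero(m)
        if len(q)>20: print(n,c,len(q),np.median(u),np.median(v),np.percentile(q,[2,50,98],axis=0).round(3).tolist())
cv2.imwrite("pics/a.png",cv2.cvtColor(np.vstack(fs),cv2.COLOR_RGB2BGR)[:, :][::1])
im=cv2.imread("pics/a.png"); cv2.imwrite("pics/a.png",cv2.resize(im,(480,600)))
cv2.imwrite("pics/top.png",cv2.cvtColor(fs[1],cv2.COLOR_RGB2BGR))
E
```

```text
side yellow 4086 422.0 273.0 [[0.12, -0.612, 0.008], [0.599, 0.245, 0.076], [0.867, 0.294, 0.216]]
side blue 4308 77.0 147.0 [[-1.339, -1.2, -0.462], [0.469, -0.604, 0.001], [0.574, -0.102, 0.14]]
top yellow 667 479.0 74.0 [[0.563, -0.413, 0.007], [0.827, -0.359, 0.014], [0.897, 0.286, 0.146]]
top blue 8986 593.0 229.0 [[0.328, -0.674, -0.003], [0.465, -0.595, 0.001], [0.731, -0.484, 0.023]]
top red 462 252.0 59.0 [[0.818, 0.146, 0.017], [0.861, 0.166, 0.025], [0.907, 0.649, 0.061]]
```

View pics/a.png

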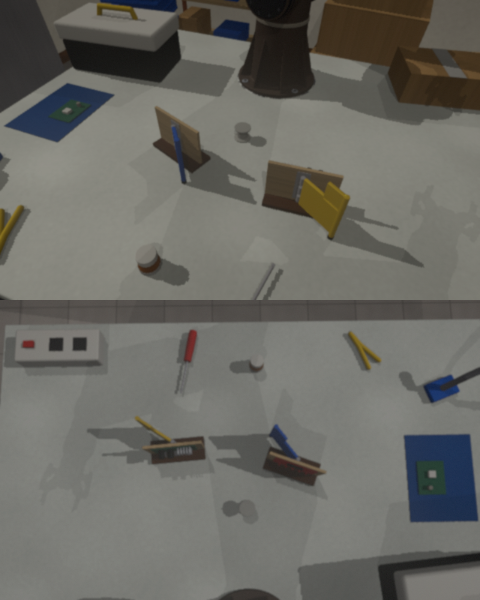

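View pics/top.png

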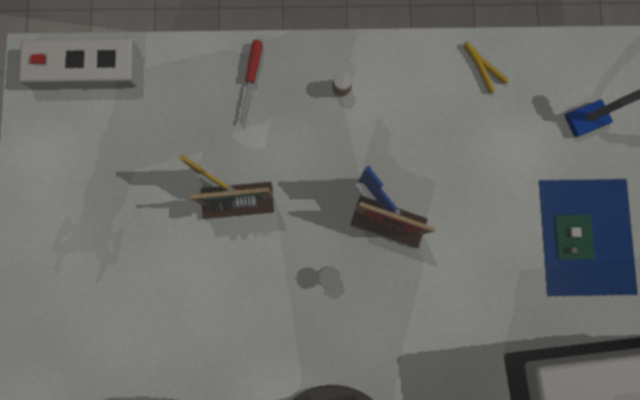

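The side view shows the blue-leg board at about (180,145) and the yellow-leg board at (305,190). In the top view (640 px wide) the yellow leg runs from (228,188) to its free end at (182,157), and the board's panel top runs from (192,197) to (270,190). The back faces +x, away from the robot. Next I'll measure both.

Run:
```python
from h import *
f,p,ok=cloud("top"); h=cv2.cvtColor(f,cv2.COLOR_RGB2HSV)
v,u=np.mgrid[:400,:640]
def line(m,name):
    q=p[m]; c=q.mean(0); d=np.linalg.svd((q-c)[:,:2],full_matrices=False)[2][0]; t=(q-c)[:,:2]@d
    print(name,len(q),c.round(4),"dir",d.round(3),"ends",(c[:2]+d*t.min()).round(4),(c[:2]+d*t.max()).round(4),"z",np.percentile(q[:,2],[5,50,95]).round(3))
Z=p[...,2]
Y=(h[...,0]>=18)&(h[...,0]<=36)&(h[...,1]>110)&ok&(u>165)&(u<240)&(v>145)&(v<200)
line(Y&(Z>.137)&(Z<.152),"tab"); line(Y&(Z>.095)&(Z<.115),"leg low")
B=ok&(u>180)&(u<285)&(v>175)&(v<225)&~Y
line(B&(Z>.112)&(Z<.124),"panel top"); line(B&(Z>.007)&(Z<.018),"foot")
L=ok&(u>340)&(u<445)&(v>160)&(v<250); line(L&(Z>.137)&(Z<.152),"blue tab"); line(L&(Z>.112)&(Z<.124),"light panel")
f,p,ok=cloud("side"); h=cv2.cvtColor(f,cv2.COLOR_RGB2HSV); Z=p[...,2]
Y=(h[...,0]>=18)&(h[...,0]<=36)&(h[...,1]>110)&ok&(u[:]>340)&(u<500)&(v>220)&(v<330)
line(Y&(Z>.12)&(Z<.15),"side tab"); line(Y&(Z>.02)&(Z<.1),"side leg")
s=arm.state(); print(s["time_s"],s["tcp_pos"],s["orientation"],s["wrist_force"])
```

```text
tab 79 [0.6008 0.2733 0.1439] dir [-0.549 -0.835] ends [0.614  0.2934] [0.5876 0.2531] z [0.14  0.144 0.147]
leg low 87 [0.5751 0.2344 0.1044] dir [-0.526 -0.851] ends [0.6055 0.2836] [0.5588 0.208 ] z [0.101 0.104 0.109]
panel top 335 [0.544  0.2007 0.1168] dir [ 0.08  -0.997] ends [0.5376 0.281 ] [0.5502 0.1221] z [0.113 0.117 0.119]
foot 1072 [0.5393 0.1959 0.0114] dir [-0.096  0.995] ends [0.5465 0.1212] [0.531  0.2814] z [0.008 0.011 0.015]
blue tab 120 [ 0.5701 -0.0891  0.1436] dir [-0.802 -0.598] ends [ 0.5895 -0.0746] [ 0.5496 -0.1044] z [0.139 0.144 0.147]
light panel 360 [ 0.4963 -0.133   0.117 ] dir [-0.462 -0.887] ends [ 0.5404 -0.0483] [ 0.4574 -0.2078] z [0.114 0.117 0.12 ]
side tab 517 [0.6053 0.2753 0.1353] dir [0.557 0.83 ] ends [0.5905 0.2533] [0.6184 0.2949] z [0.122 0.136 0.145]
side leg 1975 [0.5906 0.2534 0.0623] dir [0.578 0.816] ends [0.5581 0.2075] [0.6195 0.2943] z [0.025 0.064 0.096]
0.2 [0.14479311 0.63339927 0.20012106] [ 1.12146182e-01  9.93691653e-01 -3.59126064e-04 -5.75177233e-05] [-0.91058615  1.27418523  0.28124377]
```

Emit:
jog_arm(commands=[1,0.027,-0.0215,0,-0.023,1,0.027,-0.0215,0,-0.023,1,0.027,-0.0215,0,-0.023,1,0.027,-0.0215,0,-0.023,1,0.027,-0.0215,0,-0.023,1,0.027,-0.0215,0,-0.023,1,0.027,-0.0215,0,-0.023,1,0.027,-0.0215,0,-0.023])

```text
time_s: 1.0
tcp_pos: [0.3618, 0.4606, 0.2004]
orientation: [0.203, 0.979, -0.0, -0.0]
wrist_force: [-0.0, 0.5, 0.2]
finger_gap: -0.001
grip_force: 0.0
```

Emit:
jog_arm(commands=[1,0.027,-0.0215,0,-0.023,1,0.027,-0.0215,0,-0.023,1,0.027,-0.0215,0,-0.023,1,0.027,-0.0215,0,-0.023,1,0.027,-0.0215,0,-0.023,1,0.027,-0.0215,0,-0.023,1,0.027,-0.0215,0,-0.023,1,0.027,-0.0215,0,-0.023])

```text
time_s: 1.8
tcp_pos: [0.5778, 0.2886, 0.2004]
orientation: [0.293, 0.956, -0.0, -0.0]
wrist_force: [-0.2, -0.4, -0.9]
finger_gap: -0.002
grip_force: 0.0
```

Emit:
jog_arm(commands=[1,0,0,-0.01,0,1,0,0,-0.01,0,1,0,0,-0.01,0,1,0,0,-0.01,0,1,0,0,-0.01,0,1,0,0,-0.01,0,1,0,0,0,0,1,0,0,0,0])

```text
time_s: 2.6
tcp_pos: [0.5768, 0.2898, 0.1404]
orientation: [0.292, 0.956, -0.0, -0.0]
wrist_force: [-1.2, 0.3, -0.1]
finger_gap: 0.0
grip_force: 0.0
```

Emit:
jog_arm(commands=[1,0,0,-0.007,0,1,0,0,-0.007,0,1,0.005,-0.003,0,0,1,0.005,-0.003,0,0,1,0.0045,-0.003,0,0,1,0.0035,-0.002,0,-0.045,1,0.0035,-0.002,0,-0.045,1,0.0035,-0.002,0,-0.05])

```text
time_s: 3.4
tcp_pos: [0.6026, 0.2743, 0.1268]
orientation: [0.359, 0.933, 0.0, 0.0]
wrist_force: [-0.5, -0.2, 0.2]
finger_gap: 0.003
grip_force: 0.0
```

Emit:
jog_arm(commands=[1,0.005,-0.0035,0,-0.07,1,0.005,-0.0035,0,-0.07,1,0.0045,-0.004,0,-0.07,1,0.004,-0.0045,0,-0.07,1,0.004,-0.0045,0,-0.07,1,0.0035,-0.005,0,-0.07,1,0,0,0,0,1,0,0,0,0])

```text
time_s: 4.2
tcp_pos: [0.6281, 0.2495, 0.1266]
orientation: [0.544, 0.839, 0.0, 0.0]
wrist_force: [0.2, -0.2, 0.3]
finger_gap: 0.005
grip_force: 0.0
```

```bash
cat > m.py <<'E'
from h import *
import sys
f,p,ok=cloud("top"); h=cv2.cvtColor(f,cv2.COLOR_RGB2HSV); Z=p[...,2]
near=ok&(abs(p[...,0]-.6)<.12)&(abs(p[...,1]-.22)<.12)
def line(m,n):
    q=p[m]
    if len(q)<15: print(n,len(q)); return
    c=q.mean(0); d=np.linalg.svd((q-c)[:,:2],full_matrices=False)[2][0]; d=d*np.sign(d[np.argmax(abs(d))]); t=(q-c)[:,:2]@d
    print(n,len(q),c.round(4),"ang",np.degrees(np.arctan2(d[1],d[0])).round(1),(c[:2]+d*t.min()).round(3),(c[:2]+d*t.max()).round(3))
Y=near&(h[...,0]>=18)&(h[...,0]<=36)&(h[...,1]>110)
line(Y&(Z>.137)&(Z<.152),"tab"); line(Y&(Z>.09)&(Z<.112),"leg")
line(near&~Y&(Z>.112)&(Z<.124)&(abs(p[...,0]-.544)<.03),"panel"); line(near&~Y&(Z>.006)&(Z<.018)&(p[...,0]<.58),"foot")
f2,p,ok=cloud("side"); h=cv2.cvtColor(f2,cv2.COLOR_RGB2HSV); Z=p[...,2]
near=ok&(abs(p[...,0]-.6)<.12)&(abs(p[...,1]-.22)<.12)
Y=near&(h[...,0]>=18)&(h[...,0]<=36)&(h[...,1]>110)
line(Y&(Z>.025)&(Z<.15),"side leg")
line(near&~Y&(Z>.112)&(Z<.124)&(abs(p[...,0]-.544)<.03),"side panel")
cv2.imwrite(sys.argv[1],cv2.cvtColor(np.vstack([f2[150:380,280:540],f[100:300,120:380]]),cv2.COLOR_RGB2BGR))
print(arm.state()["time_s"],arm.state()["wrist_force"])
E
python3 m.py pics/b.png
```

```text
tab 0
leg 0
panel 161 [0.5473 0.1597 0.1169] ang 94.5 [0.55  0.122] [0.544 0.199]
foot 684 [0.5384 0.1663 0.0114] ang 105.5 [0.552 0.117] [0.52  0.234]
side leg 2572 [0.5948 0.2583 0.0808] ang 56.1 [0.56  0.207] [0.619 0.295]
side panel 402 [0.5475 0.1807 0.1162] ang 94.7 [0.552 0.124] [0.543 0.237]
4.3 [ 0.02253059 -0.08498784 -0.03297696]
```

View pics/b.png

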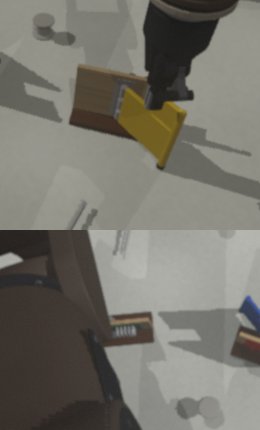

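The side crop shows the shut fingers at about (155,100), behind the tab. The leg tip, at (160,168), has hardly moved, which doesn't agree with the TCP reading. I'll project the TCP into the view and take a fresh picture.

```bash
python3 - <<'E'
from h import *
s=vision.snapshot("side"); K=s["camera_matrix"];W=np.array(s["world_to_cam"])
def pr(P):
    c=W@np.r_[P,1]; return [round(float(K[0][2]+K[0][0]*c[0]/-c[2]),1),round(float(K[1][2]-K[1][1]*c[1]/-c[2]),1)]
st=arm.state(); print(st["time_s"],st["tcp_pos"],pr(st["tcp_pos"]),"tab top tip at 56deg",pr([.617,.293,.145]),"at 24deg",pr([.656,.247,.145]), "cam",np.linalg.inv(W)[:3,3])
cv2.imwrite("pics/c.png",cv2.resize(cv2.cvtColor(s["frame"][190:340,340:500],cv2.COLOR_RGB2BGR),None,fx=3,fy=3))
E
python3 m.py pics/d.png
```

```text
4.35 [0.62780063 0.24984447 0.1265464 ] [427.6, 269.4] tab top tip at 56deg [463.0, 264.4] at 24deg [424.6, 276.3] cam [1.01384421 0.22294513 0.59237851]
tab 0
leg 0
panel 158 [0.5473 0.1599 0.1173] ang 94.5 [0.55  0.122] [0.544 0.199]
foot 696 [0.5384 0.1667 0.0113] ang 106.4 [0.553 0.118] [0.518 0.235]
side leg 2581 [0.5948 0.2583 0.0806] ang 56.2 [0.56  0.207] [0.619 0.295]
side panel 395 [0.5472 0.1814 0.1161] ang 94.6 [0.552 0.124] [0.543 0.238]
4.45 [-0.74145438  0.07486908  0.8444611 ]
```

View pics/c.png

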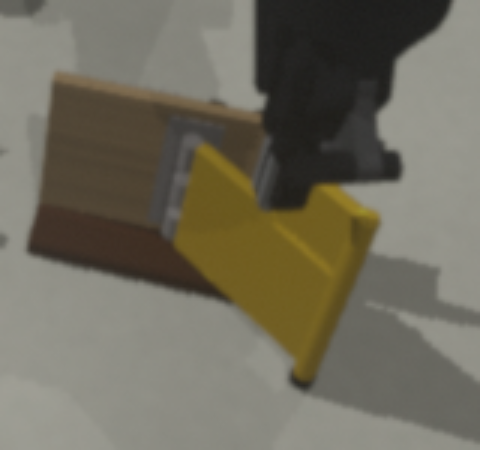

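The fingertips are at crop (280,205), in front of the tab. They went over or past it without moving the leg. I'll read the fingers' real height from the depth.

Run:
```python
from h import *
f,p,ok=cloud("side"); h=cv2.cvtColor(f,cv2.COLOR_RGB2HSV)
for (u,v) in [(436,258),(436,254),(430,256),(428,245),(440,250),(432,240),(462,245),(470,245),(435,230),(450,268),(460,262),(420,258)]:
    print((u,v),p[v,u].round(3),h[v,u])
st=arm.state(); print(st["time_s"],st["tcp_pos"],st["orientation"],st["joints"],st["finger_gap"])
```

```text
(436, 258) [0.639 0.255 0.167] [20 60 38]
(436, 254) [0.642 0.253 0.178] [20 46 33]
(430, 256) [0.638 0.247 0.167] [24 30 42]
(428, 245) [0.633 0.24  0.181] [15  8 68]
(440, 250) [0.666 0.254 0.214] [25 41 37]
(432, 240) [0.643 0.243 0.203] [18 34 37]
(462, 245) [0.682 0.273 0.249] [15  9 58]
(470, 245) [0.678 0.281 0.248] [30  6 40]
(435, 230) [0.649 0.242 0.227] [24 38 34]
(450, 268) [0.609 0.28  0.121] [ 23 184 112]
(460, 262) [0.613 0.289 0.144] [ 23 182 118]
(420, 258) [0.582 0.237 0.092] [ 23 179 107]
4.5 [0.62776534 0.24981715 0.12653471] [ 5.44663882e-01  8.38654431e-01  7.01053804e-06 -7.31095168e-06] [ 3.33862036e-01  5.88985209e-01  1.60147853e+00  2.47518342e-05
  9.51126826e-01 -8.49721047e-02] -0.0017050809356330425
```

Run:
```python
from h import *
f,p,ok=cloud("side"); h=cv2.cvtColor(f,cv2.COLOR_RGB2HSV)
for v in range(250,272,2):
    print(v,[(u,*(p[v,u]*1000).astype(int),int(h[v,u,1])) for u in range(426,444,5)])
for v in range(232,260,5):
    print(v,[(u,*(p[v,u]*1000).astype(int)) for u in range(444,476,8)])
```

```text
250 [(426, np.int64(633), np.int64(239), np.int64(170), 8), (431, np.int64(637), np.int64(245), np.int64(177), 20), (436, np.int64(657), np.int64(250), np.int64(202), 36), (441, np.int64(668), np.int64(254), np.int64(217), 33)]
252 [(426, np.int64(633), np.int64(240), np.int64(167), 11), (431, np.int64(638), np.int64(246), np.int64(175), 28), (436, np.int64(641), np.int64(252), np.int64(181), 39), (441, np.int64(639), np.int64(258), np.int64(182), 42)]
254 [(426, np.int64(634), np.int64(241), np.int64(165), 16), (431, np.int64(637), np.int64(247), np.int64(170), 37), (436, np.int64(641), np.int64(252), np.int64(178), 44), (441, np.int64(639), np.int64(259), np.int64(177), 50)]
256 [(426, np.int64(637), np.int64(241), np.int64(163), 39), (431, np.int64(641), np.int64(247), np.int64(171), 27), (436, np.int64(638), np.int64(254), np.int64(170), 53), (441, np.int64(638), np.int64(259), np.int64(173), 79)]
258 [(426, np.int64(638), np.int64(242), np.int64(160), 87), (431, np.int64(643), np.int64(248), np.int64(169), 47), (436, np.int64(640), np.int64(254), np.int64(168), 69), (441, np.int
[... 1999 characters left out ...]
p.int64(250)), (468, np.int64(676), np.int64(278), np.int64(250))]
247 [(444, np.int64(672), np.int64(256), np.int64(227)), (452, np.int64(687), np.int64(262), np.int64(247)), (460, np.int64(685), np.int64(270), np.int64(248)), (468, np.int64(682), np.int64(279), np.int64(248))]
252 [(444, np.int64(638), np.int64(261), np.int64(182)), (452, np.int64(600), np.int64(275), np.int64(145)), (460, np.int64(459), np.int64(307), np.int64(-1)), (468, np.int64(453), np.int64(321), np.int64(-1))]
257 [(444, np.int64(601), np.int64(267), np.int64(132)), (452, np.int64(607), np.int64(277), np.int64(143)), (460, np.int64(471), np.int64(308), np.int64(-1)), (468, np.int64(467), np.int64(322), np.int64(0))]
```

Emit:
jog_arm(commands=[1,0,0,0.02,0,1,-0.009,0.007,0,0.093,1,-0.009,0.007,0,0.093,1,-0.009,0.007,0,0.093,1,-0.008,0.006,0,0.093,1,-0.008,0.0065,0,0.093,1,-0.008,0.0065,0,0.093,1,0,0,0,0])

```text
time_s: 5.35
tcp_pos: [0.576, 0.2904, 0.1466]
orientation: [0.292, 0.957, -0.0, -0.0]
wrist_force: [-0.2, -0.3, -0.3]
finger_gap: 0.001
grip_force: 0.0
```

Emit:
jog_arm(commands=[1,0,0,-0.008,0,1,0,0,-0.008,0,1,0,0,-0.008,0,1,0,0,-0.008,0,1,0,0,-0.007,0,1,0,0,-0.007,0,1,0,0,0,0,1,0,0,0,0])

```text
time_s: 6.15
tcp_pos: [0.5769, 0.2896, 0.1004]
orientation: [0.293, 0.956, -0.0, -0.0]
wrist_force: [-0.3, 0.1, 0.8]
finger_gap: 0.0
grip_force: 0.0
```

```bash
python3 m.py pics/e.png
python3 - <<'E'
from h import *
print(arm.hold_point_z)
s=vision.snapshot("side")
cv2.imwrite("pics/f.png",cv2.resize(cv2.cvtColor(s["frame"][190:340,340:500],cv2.COLOR_RGB2BGR),None,fx=3,fy=3))
E
```

```text
tab 51 [0.5963 0.2658 0.1442] ang 55.8 [0.587 0.253] [0.607 0.281]
leg 93 [0.5756 0.235  0.1038] ang 58.5 [0.559 0.208] [0.608 0.288]
panel 311 [0.5444 0.1949 0.117 ] ang 94.5 [0.55  0.122] [0.538 0.27 ]
foot 1054 [0.5375 0.1975 0.0112] ang 93.2 [0.542 0.121] [0.533 0.281]
side leg 2861 [0.5937 0.2582 0.0844] ang 54.6 [0.558 0.208] [0.619 0.295]
side panel 555 [0.5455 0.2033 0.1162] ang 94.6 [0.552 0.124] [0.539 0.279]
6.25 [0.11955919 0.96025539 0.42252977]
0.0187
```

View pics/f.png

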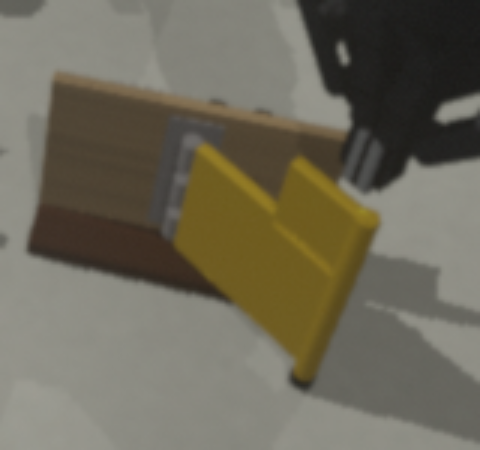

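The fingertips now show at crop (358,180), behind the outer end of the tab. The leg and board have not moved. I'll check the finger position from depth.

Run:
```python
from h import *
f,p,ok=cloud("side"); h=cv2.cvtColor(f,cv2.COLOR_RGB2HSV)
for v in range(230,264,3):
    print(v,[(u,*(p[v,u]*1000).astype(int).tolist(),int(h[v,u,1])) for u in range(448,482,6)])
s=vision.snapshot("side"); K=s["camera_matrix"];W=np.array(s["world_to_cam"])
for z in(.1,.115,.13):
    c=W@np.r_[.577,.2896,z,1]; print(z,K[0][2]+K[0][0]*c[0]/-c[2],K[1][2]-K[1][1]*c[1]/-c[2])
```

```text
230 [(448, 410, 278, -1, 17), (454, 407, 289, 0, 17), (460, 586, 277, 177, 22), (466, 581, 285, 175, 32), (472, 593, 290, 189, 24), (478, 594, 297, 194, 23)]
233 [(448, 538, 268, 118, 92), (454, 535, 277, 118, 51), (460, 583, 279, 169, 4), (466, 587, 285, 176, 28), (472, 593, 292, 184, 23), (478, 591, 299, 185, 31)]
236 [(448, 542, 269, 115, 95), (454, 541, 277, 117, 95), (460, 584, 280, 164, 6), (466, 589, 287, 172, 12), (472, 594, 293, 179, 22), (478, 1013, 222, 592, 24)]
239 [(448, 542, 270, 108, 95), (454, 576, 275, 147, 58), (460, 585, 281, 159, 11), (466, 589, 288, 166, 7), (472, 594, 295, 174, 39), (478, 600, 301, 183, 28)]
242 [(448, 541, 272, 101, 98), (454, 576, 276, 141, 49), (460, 586, 283, 154, 15), (466, 588, 290, 159, 9), (472, 590, 297, 164, 26), (478, 599, 302, 177, 18)]
245 [(448, 541, 274, 94, 94), (454, 541, 282, 98, 56), (460, 586, 284, 148, 18), (466, 585, 292, 150, 23), (472, 588, 299, 157, 31), (478, 429, 337, -1, 16)]
248 [(448, 542, 275, 89, 162), (454, 582, 278, 135, 23), (460, 589, 285, 145, 7), (466, 587, 293, 147, 31), (472, 582, 301, 145, 25), (478, 438
[... 230 characters left out ...]
460, 588, 288, 133, 15), (466, 461, 318, 0, 16), (472, 454, 329, -2, 16), (478, 452, 339, 0, 16)]
257 [(448, 605, 272, 138, 190), (454, 608, 279, 145, 189), (460, 472, 308, 0, 38), (466, 469, 319, 0, 17), (472, 463, 329, -1, 17), (478, 458, 340, -2, 16)]
260 [(448, 604, 274, 131, 186), (454, 609, 281, 139, 183), (460, 611, 288, 145, 185), (466, 475, 320, -1, 38), (472, 471, 330, 0, 19), (478, 467, 340, -1, 18)]
263 [(448, 604, 275, 125, 184), (454, 611, 282, 136, 186), (460, 615, 288, 144, 189), (466, 612, 296, 144, 101), (472, 478, 331, -1, 17), (478, 476, 340, 1, 19)]
0.1 455.963987037969 262.3410902129609
0.115 458.44133331936723 256.0996354916196
0.13 461.0045818391113 249.64175768274941
```

Emit:
jog_arm(commands=[1,0,0,-0.006,0,1,0,0,-0.006,0,1,0.005,-0.003,0,0,1,0.005,-0.003,0,0,1,0.0045,-0.003,0,0,1,0.0035,-0.002,0,-0.045,1,0.0035,-0.002,0,-0.045,1,0.0035,-0.002,0,-0.05])

```text
time_s: 7.2
tcp_pos: [0.6024, 0.2743, 0.0886]
orientation: [0.36, 0.933, 0.0, 0.0]
wrist_force: [-0.4, 0.2, -0.0]
finger_gap: -0.002
grip_force: 0.3
```

```bash
python3 m.py pics/g.png
```

```text
tab 3
leg 72 [0.5765 0.2245 0.1044] ang 45.3 [0.559 0.207] [0.598 0.247]
panel 243 [0.5457 0.1792 0.1169] ang 94.5 [0.55  0.122] [0.541 0.236]
foot 845 [0.5401 0.1792 0.0113] ang 89.7 [0.54  0.101] [0.541 0.262]
side leg 2536 [0.6049 0.2503 0.0858] ang 42.4 [0.557 0.206] [0.637 0.28 ]
side panel 427 [0.547  0.1854 0.1162] ang 94.7 [0.552 0.125] [0.542 0.247]
7.3 [ 0.1909312  -0.51603558  1.35935639]
```

The leg is moving and the board is steady. I'll keep sweeping.

Emit:
jog_arm(commands=[1,0.005,-0.0035,0,-0.07,1,0.005,-0.0035,0,-0.07,1,0.0045,-0.004,0,-0.07,1,0.004,-0.0045,0,-0.07,1,0.004,-0.0045,0,-0.07,1,0.0035,-0.005,0,-0.07,1,0.003,-0.005,0,-0.07,1,0.0025,-0.0045,0,-0.07])

```text
time_s: 8.1
tcp_pos: [0.6336, 0.2399, 0.0886]
orientation: [0.604, 0.797, 0.0, 0.0]
wrist_force: [-0.6, 0.2, 0.6]
finger_gap: -0.001
grip_force: 0.3
```

```bash
python3 m.py pics/i.png
```

```text
tab 0
leg 0
panel 121 [0.548  0.1504 0.1173] ang 94.6 [0.55  0.122] [0.546 0.179]
foot 587 [0.539  0.1578 0.0113] ang 123.5 [0.567 0.116] [0.51  0.202]
side leg 1120 [0.6294 0.2205 0.0938] ang 13.4 [0.55  0.201] [0.664 0.229]
side panel 364 [0.5473 0.182  0.1161] ang 94.5 [0.552 0.125] [0.539 0.284]
8.2 [ 0.10134996  0.22639354 -0.36414037]
```

Emit:
jog_arm(commands=[1,0.001,-0.002,0,-0.025,1,0.001,-0.002,0,-0.025,1,0.0005,-0.002,0,-0.025,1,0.0005,-0.002,0,-0.025,1,0.0005,-0.002,0,-0.02,1,0.0005,-0.001,0,-0.02,1,0,0,0,0,1,0,0,0,0])

```text
time_s: 9.0
tcp_pos: [0.6374, 0.2291, 0.0885]
orientation: [0.657, 0.754, -0.0, 0.0]
wrist_force: [-0.3, -1.2, -0.9]
finger_gap: -0.003
grip_force: 0.0
```

```bash
python3 m.py pics/j.png; python3 -c "
from h import *
print(np.mean([ (vision.snapshot('side'),arm.state()['wrist_force'])[1] for _ in range(6)],0))"
```

```text
tab 0
leg 0
panel 87 [0.5486 0.1425 0.117 ] ang 95.4 [0.551 0.122] [0.547 0.164]
foot 469 [0.5396 0.1487 0.0113] ang -9.7 [0.506 0.154] [0.582 0.141]
side leg 698 [0.6413 0.213  0.1025] ang 7.3 [0.556 0.202] [0.666 0.216]
side panel 377 [0.5464 0.1912 0.1162] ang 94.7 [0.552 0.124] [0.539 0.283]
9.1 [ 0.37564816 -0.08864748  0.28085451]
[-0.26482635  0.15290023 -0.32526054]
```

Emit:
jog_arm(commands=[1,0.0003,-0.001,0,-0.012,1,0.0003,-0.001,0,-0.012,1,0.0002,-0.001,0,-0.012,1,0.0002,-0.001,0,-0.012,1,0,0,0,0,1,0,0,0,0,1,0,0,0,0,1,0,0,0,0])

```text
time_s: 10.2
tcp_pos: [0.6384, 0.2251, 0.0885]
orientation: [0.675, 0.738, 0.0, 0.0]
wrist_force: [0.6, 0.9, -0.4]
finger_gap: -0.003
grip_force: 0.3
```

```bash
python3 m.py pics/k.png; python3 -c "
from h import *
print(np.mean([ (vision.snapshot('side'),arm.state()['wrist_force'])[1] for _ in range(6)],0))"
```

```text
tab 0
leg 0
panel 73 [0.5482 0.1395 0.1173] ang 93.5 [0.549 0.122] [0.547 0.157]
foot 431 [0.5398 0.1456 0.0113] ang -4.9 [0.499 0.149] [0.581 0.142]
side leg 558 [0.6505 0.2103 0.1058] ang 5.4 [0.553 0.201] [0.667 0.212]
side panel 389 [0.5463 0.1934 0.1162] ang 94.1 [0.551 0.124] [0.54  0.283]
10.3 [0.18425523 0.82353045 0.80444564]
[0.46652078 0.67022104 0.44314929]
```

Emit:
jog_arm(commands=[1,0.0001,-0.0007,0,-0.008,1,0.0001,-0.0007,0,-0.008,1,0,-0.0006,0,-0.007,1,0,0,0,0,1,0,0,0,0,1,0,0,0,0,1,0,0,0,0,1,0,0,0,0])

```text
time_s: 11.4
tcp_pos: [0.6385, 0.2231, 0.0885]
orientation: [0.684, 0.73, -0.0, -0.0]
wrist_force: [1.7, 0.7, 0.4]
finger_gap: -0.003
grip_force: 0.5
```

```bash
python3 m.py pics/l.png; python3 -c "
from h import *
print(np.mean([ (vision.snapshot('side'),arm.state()['wrist_force'])[1] for _ in range(6)],0))"
```

```text
tab 0
leg 0
panel 71 [0.5475 0.1378 0.117 ] ang 92.6 [0.548 0.122] [0.547 0.155]
foot 419 [0.5401 0.1437 0.0112] ang -4.0 [0.511 0.146] [0.581 0.141]
side leg 523 [0.6542 0.2085 0.1057] ang 4.7 [0.553 0.2  ] [0.667 0.21 ]
side panel 391 [0.546  0.1965 0.1162] ang 93.1 [0.55  0.124] [0.541 0.283]
11.5 [-0.12888344  0.60035183  0.64699301]
[0.84357377 1.22052553 0.30720442]
```

The board has begun to yaw with the leg, so the leg is at its stop. I'll back off and check.

Emit:
jog_arm(commands=[1,-0.0005,0.005,0,0,1,0,0.012,0,0,1,0,0.015,0,0,1,0,0,0.03,0,1,0,0,0.04,0,1,0,0,0.04,0,1,-0.02,0.045,0,0,1,-0.02,0.045,0,0])

```text
time_s: 12.6
tcp_pos: [0.5986, 0.3469, 0.2004]
orientation: [0.685, 0.729, 0.001, 0.0]
wrist_force: [0.6, 1.7, -0.8]
finger_gap: 0.001
grip_force: 0.0
```

Emit:
jog_arm(commands=[1,-0.02,0.045,0,0,1,-0.02,0.045,0,0,1,-0.02,0.045,0,0,1,-0.02,0.045,0,0,1,-0.02,0.045,0,0,1,-0.02,0.04,0,0,1,0,0,0,0,1,0,0,0,0])

```text
time_s: 13.4
tcp_pos: [0.4762, 0.6119, 0.198]
orientation: [0.683, 0.731, -0.0, 0.0]
wrist_force: [0.4, -0.9, 0.6]
finger_gap: -0.001
grip_force: 0.0
```

```bash
python3 m.py pics/n.png
```

```text
tab 90 [0.6389 0.2049 0.1439] ang 3.9 [0.615 0.203] [0.662 0.206]
leg 158 [0.5985 0.2019 0.1017] ang 0.7 [0.561 0.201] [0.657 0.203]
panel 336 [0.544 0.201 0.117] ang 93.0 [0.548 0.122] [0.54 0.28]
foot 1082 [0.5385 0.197  0.0114] ang 92.2 [0.541 0.121] [0.535 0.299]
side leg 583 [0.649  0.2084 0.1068] ang 3.5 [0.549 0.202] [0.667 0.21 ]
side panel 576 [0.5456 0.2053 0.1162] ang 93.1 [0.55  0.124] [0.541 0.283]
13.5 [0.35966817 0.27162029 0.09520568]
```

View pics/n.png

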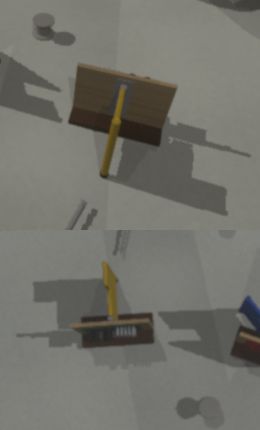

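The crops show the leg square to the panel, running from the hinge at top-view (113,320) to its tip at (105,265). The measured angles are panel 93.0° and leg about 3.5°, and the board centre has not moved.

```bash
python3 -c "
from rig import ticket
print(ticket.finish_job())"
```

```text
the job is handed in; nothing more can be done
None
```

The yellow leg is out against its stop, square to the board to within about 1° by camera; the board's centre is where it was, turned about 1.6°; the blue-leg board was not touched; the job is handed in at about 13.5 s.

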